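# Fit the register pin in its jig

### The job

Take the brass register pin out of the wooden rack, feel for the plain hole in the round steel socket disc of the register jig, and press the pin straight in until its collar sits fully home on the disc, then let go of it. Work gently: never lean hard on the jig, and leave the dark pin, the baren and the wooden wedge where they are.

Things in the scene. Friction and masses are not known exactly. Their poses are not given: they have to be found in the camera images.
- brass_pin_head (a point): centre of the grip head of the brass register pin, the one to fit; it stands upright (+z up) in one of the rack's holes. Round: head 20 mm in diameter and 40 mm tall (this point is half-way up it), below it a collar 26 mm wide and 5 mm thick, then a plain shank 14 mm in diameter and 24 mm long. About 90 g. The collar's underside is 25 mm below this point, the shank's foot 49 mm
- brass_pin_tip (a point): centre of the flat, unchamfered foot of the brass pin's shank, 49 mm below the centre of its head
- dark_pin_head (a point): centre of the grip head of the dark steel pin, a bystander of the same shape with a thinner shank (10 mm), in the rack's other hole; leave it alone
- rack: fixed light wooden rack, 50 x 150 x 36 mm (x, y, z), origin at the centre of its underside; two loose 18 mm holes 26 mm deep at y = +45 and -45 mm, in each of which a pin stands with its collar on the rack's top
- jig: register jig, fixed to the table: grey base plate 120 x 180 x 12 mm, origin at the centre of its underside, z up. On it a square aluminium frame, 102 mm outside, rising 30 mm over the table, and in it with play a round steel socket disc, 78 mm in diameter, its flat top 46 mm over the table. The disc is clamped where the last job left it: it does not move and is not centred in the frame
- socket (a point): centre of the jig's frame, 46 mm over the table (the disc's top). The disc's one hole, in its middle, lies 2.6 to 5 mm from here in any direction (not measured: feel for it). It is blind, 15.6 mm wide, unchamfered; 18 mm deep to a stiff friction plug, which the pin must push 6 mm down (about 7 N, no spring back) until the collar lands; the foot is then 24 mm below the disc's top
- baren: bystander: round wooden printing pad 103 mm in diameter with a bridge handle, 43 mm tall, origin at the centre of its underside; leave it alone
- wedge_0: bystander: small wooden wedge 24 x 75 x 18 mm, origin at the centre of its underside; leave it alone
There are look-alikes about, which are no part of the job. Leave any purple look-alike of the part that bears brass_pin_head alone.

How it is judged:
By the outcome, as a careful person would: the job done as asked, in the order asked, and still so for the second after the job is handed in, with the robot touching nothing.
It also fails if it takes over 72 s, if anything falls off the work surface, if the arm or the gripper's body presses on something with over 40 N, if the wrist force passes 120 N, or if a joint passes its speed limit or range.

### The arm

A 7-joint arm with a two-finger parallel gripper is mounted at the origin on a cart in front of the work surface, level with it; the furniture and walls round the work are solid. World frame = base frame: x ahead of the robot, y to its left, z up, the work surface at z = 0. Lengths are in m, angles in rad, forces in N, time in s.
With the tool pointing down it reaches from about 0.4 to 0.85 m from the base axis. Payload 4.5 kg.
Tool frame: the origin (TCP) lies at the very end of the fingers, on their centre line; the grasp point (between the pads) lies 19 mm behind it (r.pinch_z is the distance from the TCP to the grasp point, in m); z points along the fingers, y is the line along which they close (so a half turn about z gives the same grasp; the last joint's range is limited). The gripper opens to 88 mm and grips with 3 to 60 N. Pads are 18 mm wide; open, the fingers measure 123 mm over their backs; the gripper's body (75 mm by 187 mm) begins 45 mm behind the grasp point.
Start: joints at [1.339, 0.689, -0.195, 1.565, 0.157, 0.902, -0.215], TCP at [0.164, -0.603, 0.219] pointing down, gripper open.
Joint ranges: [-3.01, 3.01], [-0.46, 2.08], [-1.47, 1.51], [0.13, 2.56], [-1, 4.14], [0.04, 2.09], [-2.66, 2.66]. Speed limits (rad/s): [2.57, 2.57, 3.14, 3.14, 3.14, 3.14, 3.14].

### API

Orientations are given as a unit quaternion [x, y, z, w].
In Python, from plant import r, cams gives the robot as it stands.
- The arm moves only by the shell command python3 -m pendant 'ROWS' [FORCE]. ROWS is JSON, a list of rows, each a list of 3 entries, a list of its own where there are three numbers: the closure, from -1 (fully open) to 1 (shut), then the shift along the tool's x, y, z in mm, then the turn, a rotation vector about the tool's x, y, z in degrees. A call has 1 to 8 rows; each row shifts and turns the commanded pose from where the row before left it, along the tool's axes as they then stand; what a row does not reach is not made up. A row lasts 1/8 s, in which the tool goes at most 62.5 mm and 10.7 degrees, less where a joint would pass 70% of its speed; a pose out of reach is approached as far as the arm can. A call with a gripper value outside its range is refused whole. The fingers move at their own pace and stop on an object; FORCE is the grip in N (left out, the last holds). Time passes only in rows, so rows that do not move let the fingers close. It gives the time, the measured TCP pose, the force, the opening and the grip force at its end, in the units of the state.
- r.get_state(): the state, without advancing time (a new reading comes with each control period).
- cams.snapshot(name): name is "scene" or "top" or "wrist"; returns a dict with "img" (480x640x3 uint8, red, green, blue), "camera_matrix" (3x3 intrinsics, pixels), "camera_from_world" (4x4, takes a point from world to camera coordinates); the wrist camera has in their place "tool_from_camera" (4x4, takes a point from camera to tool coordinates, whose origin is the TCP and whose axes are the flange's). Camera axes: x right, y up, looking along -z (the intrinsics and any distortion apply to the point x, -y, -z); pixel columns grow to the right and rows downward; lengths in m; the calibration is good to about 2 mm. A picture is of the moment at which its call begins: read the wrist's pose just before it. There is no depth.
- r.finish_job(): hands the job in; it is judged then, once.
The state is a dict: "clock": time; "q": joint angles; "qd": joint speeds; "joint_torque": joint torques, N m; "tool_pos": TCP position; "eef_rot": TCP orientation; "contact_force": force on the tool from outside, world axes, zero at the start; "moment": the same for the moment, N m; "opening": opening from 0.0 (shut) to 1.0 (fully open); "finger_force": force on a finger pad.
Only numpy, scipy, OpenCV 4.12 (cv2) and the standard library are available. Lean on these libraries where they do the work, as an engineer would, in place of code of your own. Each camera call takes 0.05 s, during which the arm holds its last target. There are 200 camera calls.

## Working session

There is one attempt and no reset: what is moved stays moved. The work goes in short steps, Python scripts to look and compute and a shell command to move; the robot and the scene stay as the last step left them, time stands still between calls to the robot, and variables do not carry over. Pictures are saved under pics/ and viewed, at most 10 in all, crops included, and the job is handed in when it is done.

```bash
ls; mkdir -p pics; python3 - <<'E'
from plant import r,cams
import cv2,numpy as np
s=r.get_state();print(s)
for n in("scene","top"):
    d=cams.snapshot(n);cv2.imwrite(f"pics/{n}0.png",d["img"][:,:,::-1]);print(n,{k:np.round(v,4).tolist() for k,v in d.items() if k!="img"})
    np.savez(f"pics/{n}0.npz",**d)
d=cams.snapshot("wrist");print({k:np.round(v,4).tolist() for k,v in d.items() if k!="img"})
E
```

```text
pics
{'clock': 0.0, 'q': array([ 1.33882199,  0.68995873, -0.194493  ,  1.56634282,  0.15729921,
        0.90255212, -0.2151067 ]), 'qd': array([-5.94202630e-04, -8.58872971e-05, -2.05942854e-03, -2.05788491e-05,
        6.53496383e-04, -3.61666296e-04,  2.90260345e-04]), 'joint_torque': array([-1.43264624e-04, -5.27556252e+01, -1.26681212e+00, -1.53427380e+01,
       -5.25506702e-02,  6.72349430e-03,  1.72995879e-04]), 'tool_pos': array([ 0.16391436, -0.60241255,  0.21792565]), 'eef_rot': array([ 9.91179019e-01,  1.32526514e-01, -2.02171515e-04, -9.13149934e-04]), 'contact_force': array([0.46905678, 0.24534549, 0.02154639]), 'moment': array([-0.0413489 , -0.03634068, -0.05352638]), 'finger_force': 0.0, 'opening': 0.9997679323093157}
scene {'camera_matrix': [[552.9133, 0.0, 322.7729], [0.0, 552.9133, 232.4059], [0.0, 0.0, 1.0]], 'camera_from_world': [[-0.6476, -0.762, 0.0047, 0.2297], [0.5755, -0.485, 0.6585, -0.4237], [-0.4995, 0.4291, 0.7526, -0.7622], [0.0, 0.0, 0.0, 1.0]]}
top {'camera_matrix': [[445.5457, 0.0, 316.9529], [0.0, 445.5457, 231.4417], [0.0, 0.0, 1.0]], 'camera_from_world': [[-0.0143, -0.9999, -0.0093, -0.1424], [0.9888, -0.0155, 0.1486, -0.5391], [-0.1487, -0.0071, 0.9889, -0.822], [0.0, 0.0, 0.0, 1.0]]}
{'camera_matrix': [[330.8508, 0.0, 318.5919], [0.0, 330.8508, 241.0946], [0.0, 0.0, 1.0]], 'tool_from_camera': [[0.0011, 0.9605, 0.2781, 0.0716], [1.0, -0.0011, -0.0003, 0.0009], [0.0, 0.2781, -0.9605, -0.1668], [0.0, 0.0, 0.0, 1.0]]}
```

View pics/top0.png

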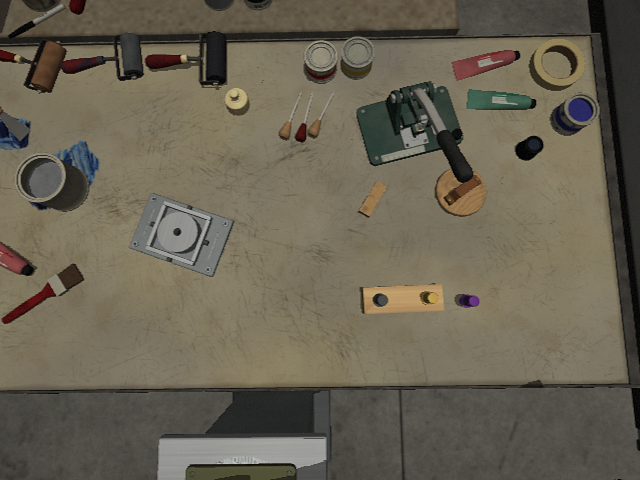

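View pics/scene0.png

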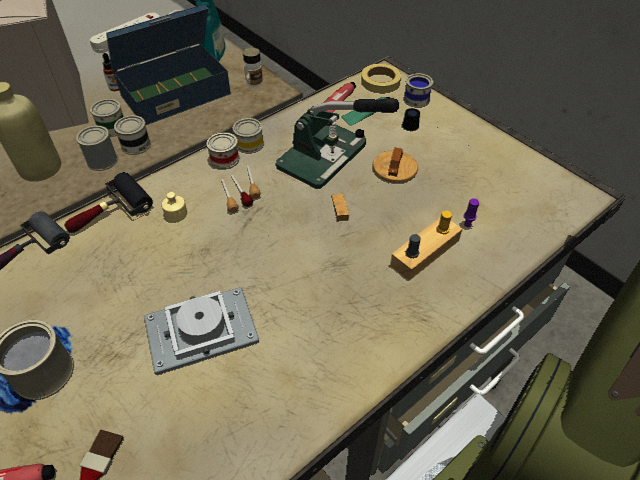

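Top view: dark pin (380,299) and brass pin (431,297) stand in the rack. The purple look-alike is at (470,300), outside the rack, and a cream knob is at (236,99). The brass one at (431,297) is brass-coloured and in a rack hole, so it fits. The jig is at about (181,233).

```bash
cat > h.py <<'E'
import numpy as np,cv2
def ray(K,cfw,u,v,z):
    """world point on plane z seen at pixel u,v"""
    M=np.linalg.inv(cfw);d=M[:3,:3]@np.array([(u-K[0,2])/K[0,0],-(v-K[1,2])/K[1,1],-1]);o=M[:3,3]
    return o+d*(z-o[2])/d[2]
def wrist_cfw(s,d):
    from scipy.spatial.transform import Rotation as R
    T=np.eye(4);T[:3,:3]=R.from_quat(s["eef_rot"]).as_matrix();T[:3,3]=s["tool_pos"]
    return np.linalg.inv(T@d["tool_from_camera"])
E
python3 - <<'E'
from h import *
for n,px in (("top",dict(brass=(431,297,.081),dark=(380,299,.081),purple=(470,300,.05),disc=(180,231,.046))),("scene",dict(brass=(445.5,222,.061),disc=(200,316,.046)))):
    d=np.load(f"pics/{n}0.npz")
    for k,(u,v,z) in px.items(): print(n,k,ray(d["camera_matrix"],d["camera_from_world"],u,v,z).round(4))
i=cv2.imread("pics/top0.png");j=cv2.imread("pics/scene0.png")
a=cv2.resize(i[265:335,345:495],None,fx=5,fy=5,interpolation=cv2.INTER_CUBIC)[:,:400*2]
b=cv2.resize(j[190:280,380:500],(400,240));c=cv2.resize(i[185:285,120:250],(350,240))
out=np.zeros((600,760,3),np.uint8);out[:350,:750]=a;out[355:595,:400]=b;out[355:595,405:755]=c
cv2.imwrite("pics/crop.png",out)
E
```

```text
top brass [ 0.4084 -0.3539  0.081 ]
top dark [ 0.4062 -0.2623  0.081 ]
top purple [ 0.4018 -0.4335  0.05  ]
top disc [0.5409 0.1131 0.046 ]
scene brass [ 0.4039 -0.353   0.061 ]
scene disc [0.537  0.1204 0.046 ]
```

View pics/crop.png

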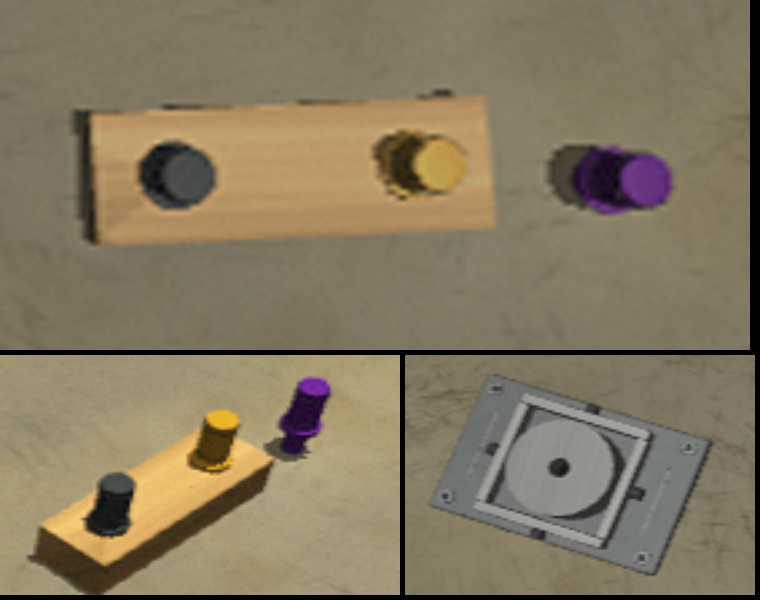

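The crop confirms it: brass pin in the rack's right hole, head top at about (433,297), and purple pin outside the rack. I'll approach, squaring the tool with the world axes on the way.

```bash
python3 -m pendant '[[-0.1,[0,0,0],[0,0,7.6]],[-0.1,[0,0,0],[0,0,7.6]],[-0.1,[40,-41,0],[0,0,0]],[-0.1,[40,-41,0],[0,0,0]],[-0.1,[40,-41,0],[0,0,0]],[-0.1,[40,-41,0],[0,0,0]],[-0.1,[40,-41,0],[0,0,0]],[-0.1,[0,0,0],[0,0,0]]]' 20
python3 - <<'E'
from plant import r,cams
from h import *
s=r.get_state();d=cams.snapshot("wrist");cv2.imwrite("pics/w1.png",d["img"][:,:,::-1]);np.savez("pics/w1.npz",cfw=wrist_cfw(s,d),K=d["camera_matrix"],img=d["img"])
print(s["tool_pos"],s["eef_rot"],s["opening"])
E
```

```text
clock: 1.15
tool_pos: [0.3688, -0.3931, 0.2187]
eef_rot: [1.0, 0.005, 0.001, -0.001]
contact_force: [-0.8, -0.1, -0.1]
opening: 0.554
finger_force: 0.0
[ 0.36876962 -0.39305506  0.21866744] [ 0.99998333  0.00548277  0.0011908  -0.00136692] 0.5537382310211196
```

View pics/w1.png

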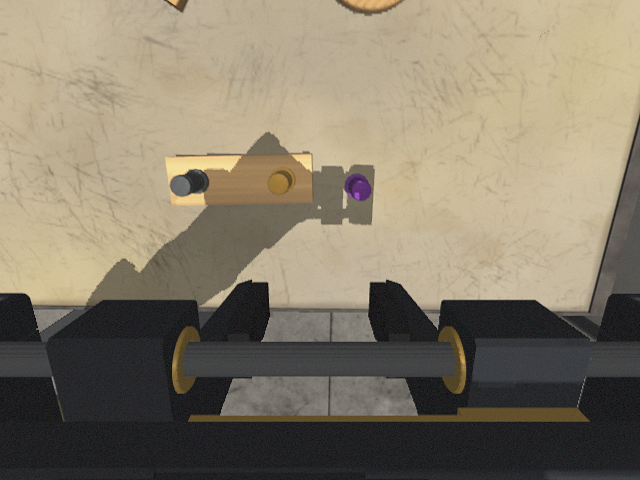

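The wrist view shows the brass head top at about (279,181), dark pin at (182,185), purple pin at (357,187) and fingers at the bottom. I'll refine the head position by colour mask.

```bash
python3 - <<'E'
from h import *
a=np.load("pics/w1.npz");h=cv2.cvtColor(a["img"],cv2.COLOR_RGB2HSV)
c=h[160:205,260:310]
m=(c[...,1]>175)&(c[...,0]>15)&(c[...,0]<32)
v,u=np.nonzero(m);print(len(u),u.mean()+260,v.mean()+160,u.min()+260,u.max()+260,v.min()+160,v.max()+160)
for (uu,vv,z) in ((278.5,181,.081),(u.mean()+260,v.mean()+160,.066)): print(ray(a["K"],a["cfw"],uu,vv,z).round(4))
for n in "top","scene":
    d=np.load(f"pics/{n}0.npz");h=cv2.cvtColor(d["img"],cv2.COLOR_RGB2HSV)
    u0,v0=(433,297) if n=="top" else (445,223)
    c=h[v0-16:v0+16,u0-16:u0+16];m=(c[...,1]>150)&(c[...,0]>18)&(c[...,0]<32)
    v,u=np.nonzero(m);print(n,len(u),u.mean()+u0-16,v.mean()+v0-16,ray(d["camera_matrix"],d["camera_from_world"],u.mean()+u0-16,v.mean()+v0-16,.061).round(4))
E
```

```text
<stdin>:5: RuntimeWarning: Mean of empty slice.
  ret = ret.dtype.type(ret / rcount)
Traceback (most recent call last):
ValueError: zero-size array to reduction operation minimum which has no identity
```

```bash
python3 - <<'E'
from h import *
a=np.load("pics/w1.npz");h=cv2.cvtColor(a["img"],cv2.COLOR_RGB2HSV)
print(h[181,260:310:4].tolist(), h[168:200:4,279].tolist())
print(ray(a["K"],a["cfw"],278.5,181,.081).round(4))
d=np.load("pics/top0.npz");print(ray(d["camera_matrix"],d["camera_from_world"],433,297.5,.081).round(4))
E
```

```text
[[17, 113, 156], [16, 111, 156], [19, 145, 142], [20, 166, 154], [19, 162, 159], [19, 165, 158], [19, 164, 163], [20, 135, 100], [20, 151, 133], [17, 116, 160], [17, 111, 159], [15, 112, 161], [17, 111, 159]] [[19, 151, 160], [20, 113, 86], [19, 164, 168], [19, 158, 165], [19, 158, 157], [19, 160, 156], [19, 161, 155], [16, 109, 147]]
[ 0.4093 -0.3566  0.081 ]
[ 0.4075 -0.3574  0.081 ]
```

```bash
python3 -m pendant '[[-0.1,[39,-36,0],[0,0,0.6]],[-0.1,[0,0,45],[0,0,0]],[-0.1,[0,0,62],[0,0,0]],[-0.1,[0,0,0],[0,0,0]],[-0.1,[0,0,0],[0,0,0]]]'
python3 - <<'E'
from plant import r,cams
from h import *
s=r.get_state();d=cams.snapshot("wrist");cfw=wrist_cfw(s,d);K=d["camera_matrix"]
print(s["tool_pos"],s["eef_rot"])
h=cv2.cvtColor(d["img"],cv2.COLOR_RGB2HSV)
m=((h[...,1]>140)&(h[...,0]>17)&(h[...,0]<24)&(h[...,2]>60)).astype(np.uint8)
for z in(.081,.041): 
  p=cfw@np.array([.408,-.357,z,1]);print(z,K[0,2]+K[0,0]*p[0]/-p[2],K[1,2]-K[1,1]*p[1]/-p[2])
n,l,st,ce=cv2.connectedComponentsWithStats(m)
for i in range(1,n):
  if st[i,4]>150: print(st[i],ce[i])
cv2.imwrite("pics/w2.png",d["img"][150:400,150:480,::-1])
E
```

```text
clock: 1.82
tool_pos: [0.4031, -0.3637, 0.1133]
eef_rot: [1.0, -0.006, 0.001, 0.001]
contact_force: [0.9, -0.6, 0.0]
opening: 0.55
finger_force: 0.0
[ 0.40306543 -0.36366698  0.11327501] [ 9.99981551e-01 -5.96807453e-03  6.25312448e-04  9.42700293e-04]
0.081 306.38177643923893 255.38489510744816
0.041 308.1690568551827 238.41263551979094
[290 222  34  26 435] [306.95862069 233.12643678]
[289 240  31  30 706] [304.12889518 254.80028329]
[444 327  22  67 456] [456.82894737 362.75219298]
[172 328  28  66 495] [181.03434343 359.73535354]
[ 188  408  400   14 2294] [423.16652136 416.2994769 ]
```

View pics/w2.png

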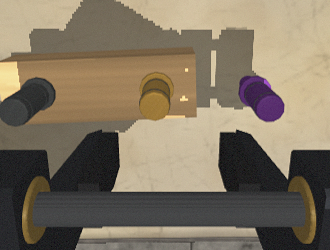

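The head top is at (304,255) in the full image, which puts it at about (0.408, -0.356). I'll descend and grip.

```bash
python3 -m pendant '[[-0.1,[5,-7.7,0],[0,0,0]],[-0.1,[0,0,0],[0,0,0]],[-0.1,[0,0,35],[0,0,0]],[-0.1,[0,0,32],[0,0,0]],[-0.1,[0,0,0],[0,0,0]],[0.3,[0,0,0],[0,0,0]],[1,[0,0,0],[0,0,0]],[1,[0,0,0],[0,0,0]]]' 25
python3 -m pendant '[[1,[0,0,0],[0,0,0]],[1,[0,0,0],[0,0,0]],[1,[0,0,0],[0,0,0]]]' 25
```

```text
clock: 2.88
tool_pos: [0.4087, -0.3547, 0.0457]
eef_rot: [1.0, -0.005, 0.001, 0.001]
contact_force: [-0.2, -0.0, 0.4]
opening: 0.237
finger_force: 0.0
clock: 3.25
tool_pos: [0.4087, -0.3546, 0.0456]
eef_rot: [1.0, -0.005, 0.001, 0.0]
contact_force: [-0.7, 0.1, 5.8]
opening: 0.221
finger_force: 25.0
```

```bash
python3 -m pendant '[[1,[0,0,-30],[0,0,0]],[1,[0,0,-50],[0,0,0]],[1,[0,0,-40],[0,0,0]],[1,[14,-50,0],[0,0,0]],[1,[14,-50,0],[0,0,0]],[1,[14,-50,0],[0,0,0]],[1,[14,-50,0],[0,0,0]],[1,[14,-50,0],[0,0,0]]]' 40
python3 -m pendant '[[1,[14,-50,0],[0,0,0]],[1,[14,-50,0],[0,0,0]],[1,[0,0,0],[0,0,0]],[1,[0,0,0],[0,0,0]]]'
python3 - <<'E'
from plant import r,cams
from h import *
s=r.get_state();d=cams.snapshot("wrist");cv2.imwrite("pics/w3.png",d["img"][:,:,::-1]);np.savez("pics/w3.npz",cfw=wrist_cfw(s,d),K=d["camera_matrix"],img=d["img"])
print(s["tool_pos"],s["eef_rot"],s["opening"])
E
```

```text
clock: 4.25
tool_pos: [0.4808, -0.1034, 0.1648]
eef_rot: [1.0, -0.005, 0.0, 0.0]
contact_force: [0.3, -0.4, -0.7]
opening: 0.21
finger_force: 40.0
clock: 4.75
tool_pos: [0.5091, -0.0061, 0.1646]
eef_rot: [1.0, -0.005, -0.0, 0.0]
contact_force: [-0.3, -0.4, -0.9]
opening: 0.215
finger_force: 40.0
[ 0.50907802 -0.0060604   0.16462496] [ 9.99986804e-01 -5.09744602e-03 -4.12358392e-04  4.88223328e-04] 0.21480465916435826
```

View pics/w3.png

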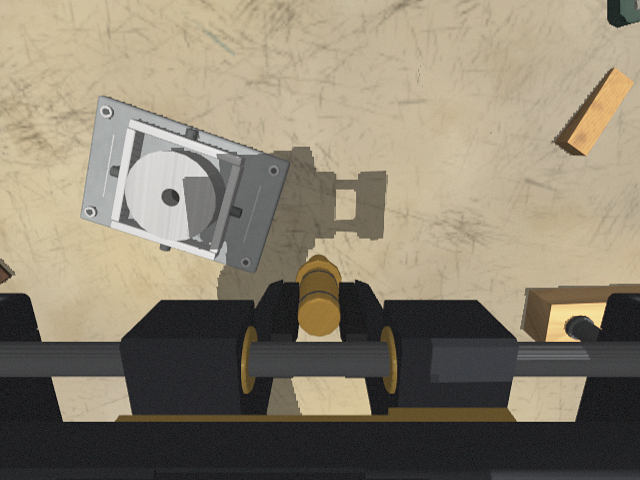

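Pin is in the grip (head at (320,315), foot peeking out at about (320,257)). The disc hole shows at (171,198) and the disc at (172,193).

```bash
python3 - <<'E'
from h import *
from plant import cams
a=np.load("pics/w3.npz");K=a["K"];cfw=a["cfw"]
g=cv2.cvtColor(a["img"],cv2.COLOR_RGB2GRAY)
m=(g[185:212,158:185]<85).astype(np.uint8);n,l,st,ce=cv2.connectedComponentsWithStats(m)
i=1+st[1:,4].argmax();c=ce[i]+[158,185];print(st[i],c,"hole",ray(K,cfw,*c,.046).round(4))
# frame outer corners as seen (z=.03)
for f in [(131,120),(242,158),(222,268),(113,232)]: pass
d=np.load("pics/top0.npz");g=cv2.cvtColor(d["img"],cv2.COLOR_RGB2GRAY)
s=g[224:240,170:187];m=(s<90).astype(np.uint8);v,u=np.nonzero(m);print("top hole",u.mean()+170,v.mean()+224,len(u),ray(d["camera_matrix"],d["camera_from_world"],u.mean()+170,v.mean()+224,.046).round(4))
print("top frame",ray(d["camera_matrix"],d["camera_from_world"],178.7,232.7,.03).round(4))
T=np.linalg.inv(cams.snapshot("wrist")["tool_from_camera"])
for nm,x,y,z in(("foot",-.0007,0,.0336),("headtop",-.0007,0,-.0354),("collar",-.0007,0,.0096)):
    p=T@[x,y,z,1];print(nm,K[0,2]+K[0,0]*p[0]/-p[2],K[1,2]-K[1,1]*p[1]/-p[2])
E
```

```text
[  4   4  17  16 112] [171.59821429 195.08035714] hole [0.5407 0.1194 0.046 ]
top hole 176.70833333333334 231.5 48 [0.54   0.1194 0.046 ]
top frame [0.5401 0.1206 0.03  ]
foot 317.09156258549075 262.8678484437901
headtop 316.42091603328686 316.1013014675751
collar 316.91147508987183 277.16253050350497
```

```bash
python3 -m pendant '[[1,[3,-42,0],[0,0,0]],[1,[3,-42,0],[0,0,0]],[1,[2,-41.5,0],[0,0,0]],[1,[0,0,0],[0,0,0]],[1,[0,0,38],[0,0,0]],[1,[0,0,37],[0,0,0]],[1,[0,0,0],[0,0,0]],[1,[0,0,0],[0,0,0]]]'
python3 - <<'E'
from plant import r,cams
from h import *
s=r.get_state();d=cams.snapshot("wrist");I=d["img"];np.savez("pics/w4.npz",cfw=wrist_cfw(s,d),K=d["camera_matrix"],img=I,tfc=d["tool_from_camera"])
cv2.imwrite("pics/w4.png",cv2.resize(I[170:320,220:420,::-1],None,fx=4,fy=4,interpolation=cv2.INTER_CUBIC))
print(s["tool_pos"],s["eef_rot"])
E
```

```text
clock: 5.85
tool_pos: [0.5196, 0.1187, 0.0907]
eef_rot: [1.0, -0.006, 0.001, 0.0]
contact_force: [-0.7, 0.6, -0.7]
opening: 0.216
finger_force: 40.0
[0.5196436  0.11868759 0.09070884] [ 9.99981319e-01 -6.07767256e-03  6.05194546e-04  2.40788946e-04]
```

View pics/w4.png

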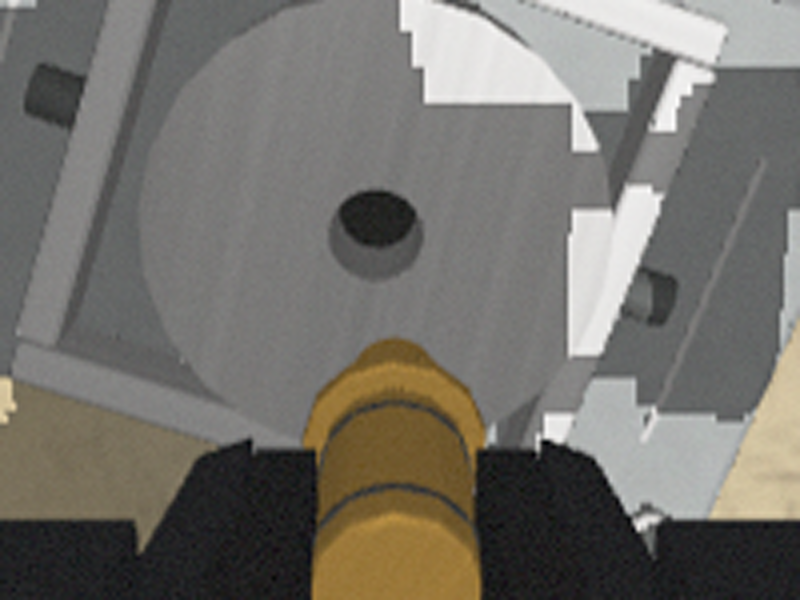

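The hole is at crop (376,235), full (314.0,228.7). The pin axis is at u=318.5 and the foot's leading edge is at full v=254.5. Next I work out the relative shift.

```bash
python3 - <<'E'
from h import *
a=np.load("pics/w4.npz");K=a["K"];tfc=a["tfc"]
def tool(u,v,z):
    d=tfc[:3,:3]@[(u-K[0,2])/K[0,0],-(v-K[1,2])/K[1,1],-1];o=tfc[:3,3];return o+d*(z-o[2])/d[2]
print("hole centre",tool(314,228.75,.0907-.046),"near/far",tool(314,170+280/4,.0447),tool(314,170+190/4,.0447))
print("foot edge",tool(318.5,170+338/4,.0336), "collar far edge",tool(318.5,170+362/4,.0096))
E
```

```text
hole centre [ 0.01911525 -0.00208155  0.0447    ] near/far [ 0.01141246 -0.00210257  0.0447    ] [ 0.02666944 -0.00206093  0.0447    ]
foot edge [0.00496846 0.00089811 0.0336    ] collar far edge [0.00941532 0.00089855 0.0096    ]
```

```bash
python3 -m pendant '[[1,[21,-3,0],[0,0,0]],[1,[0,0,0],[0,0,0]],[1,[0,0,7],[0,0,0]],[1,[0,0,0],[0,0,0]],[1,[0,0,0],[0,0,0]]]'
```

```text
clock: 6.52
tool_pos: [0.5393, 0.1228, 0.0826]
eef_rot: [1.0, -0.005, -0.0, 0.0]
contact_force: [-0.1, 0.8, -0.9]
opening: 0.212
finger_force: 40.0
```

```bash
for i in 1 2 3 4; do python3 -m pendant '[[1,[0,0,0],[0,0,0]]]' | grep -E 'tool_pos|contact'; done
```

```text
tool_pos: [0.5397, 0.1229, 0.0827]
contact_force: [0.1, -0.2, -0.1]
tool_pos: [0.5399, 0.1229, 0.0828]
contact_force: [0.3, -0.4, -1.0]
tool_pos: [0.5399, 0.1229, 0.0827]
contact_force: [-0.2, 0.5, -1.0]
tool_pos: [0.5399, 0.1229, 0.0827]
contact_force: [-0.5, 0.3, -0.5]
```

```bash
python3 -m pendant '[[1,[0.8,1.5,0],[0,0,0]],[1,[0,0,0],[0,0,0]],[1,[0,0,1.5],[0,0,0]],[1,[0,0,0],[0,0,0]],[1,[0,0,0],[0,0,0]]]'
for i in 1 2; do python3 -m pendant '[[1,[0,0,1],[0,0,0]],[1,[0,0,0],[0,0,0]],[1,[0,0,0],[0,0,0]]]' | grep -E 'tool_pos|contact'; done
```

```text
clock: 7.65
tool_pos: [0.5407, 0.1214, 0.0812]
eef_rot: [1.0, -0.005, -0.0, 0.0]
contact_force: [0.1, 1.0, -0.6]
opening: 0.21
finger_force: 40.0
tool_pos: [0.5407, 0.1214, 0.0802]
contact_force: [-0.2, 0.2, -0.8]
tool_pos: [0.5407, 0.1214, 0.0792]
contact_force: [-0.1, 0.3, -1.1]
```

```bash
for i in 1 ; do python3 -m pendant '[[1,[0,0,0.8],[0,0,0]],[1,[0,0,0],[0,0,0]],[1,[0,0,0],[0,0,0]]]' | grep -E 'tool_pos|contact'; done; python3 -m pendant '[[1,[0,0,0.8],[0,0,0]],[1,[0,0,0],[0,0,0]],[1,[0,0,0],[0,0,0]]]' | grep -E 'tool_pos|contact'
```

```text
tool_pos: [0.5407, 0.1214, 0.0784]
contact_force: [0.1, 0.0, -1.1]
tool_pos: [0.5407, 0.1214, 0.0776]
contact_force: [-0.2, 0.2, 0.0]
```

```bash
python3 -m pendant '[[1,[0,0,0.8],[0,0,0]],[1,[0,0,0],[0,0,0]],[1,[0,0,0],[0,0,0]]]' | grep -E 'tool_pos|contact'; python3 -m pendant '[[1,[0,0,0.8],[0,0,0]],[1,[0,0,0],[0,0,0]],[1,[0,0,0],[0,0,0]]]' | grep -E 'tool_pos|contact|moment'
```

```text
tool_pos: [0.5407, 0.1214, 0.0768]
contact_force: [-0.0, -0.2, -1.0]
tool_pos: [0.5407, 0.1214, 0.076]
contact_force: [-0.2, -0.2, -0.2]
```

```bash
python3 -m pendant '[[1,[0,0,1],[0,0,0]],[1,[0,0,1],[0,0,0]],[1,[0,0,0],[0,0,0]]]' | grep -E 'tool_pos|contact'; python3 -m pendant '[[1,[0,0,1],[0,0,0]],[1,[0,0,1],[0,0,0]],[1,[0,0,0],[0,0,0]]]' | grep -E 'tool_pos|contact|moment'
```

```text
tool_pos: [0.5406, 0.1214, 0.0739]
contact_force: [-0.8, 0.0, -1.0]
tool_pos: [0.5406, 0.1214, 0.0719]
contact_force: [-0.8, 0.1, -0.6]
```

It entered without contact. I'll go on down to the plug.

```bash
python3 -m pendant '[[1,[0,0,1.5],[0,0,0]],[1,[0,0,1.5],[0,0,0]],[1,[0,0,1.5],[0,0,0]],[1,[0,0,0],[0,0,0]]]' | grep -E 'tool_pos|contact'; python3 -m pendant '[[1,[0,0,1.5],[0,0,0]],[1,[0,0,1.5],[0,0,0]],[1,[0,0,1.5],[0,0,0]],[1,[0,0,0],[0,0,0]]]' | grep -E 'tool_pos|contact|moment'
```

```text
tool_pos: [0.5406, 0.1214, 0.0673]
contact_force: [0.4, -0.1, -1.2]
tool_pos: [0.5406, 0.1214, 0.0629]
contact_force: [0.8, 0.2, -1.2]
```

```bash
for i in 1 2 3 ; do python3 -m pendant '[[1,[0,0,0.8],[0,0,0]],[1,[0,0,0.8],[0,0,0]],[1,[0,0,0],[0,0,0]],[1,[0,0,0],[0,0,0]]]' | grep -E 'tool_pos|contact'; done
```

```text
tool_pos: [0.5408, 0.1214, 0.0616]
contact_force: [-0.1, -0.0, 2.1]
tool_pos: [0.5411, 0.1214, 0.0603]
contact_force: [-1.4, 0.0, 5.3]
tool_pos: [0.541, 0.1214, 0.0587]
contact_force: [-0.9, -0.3, 5.0]
```

```bash
for i in 1 2 3 4; do python3 -m pendant '[[1,[0,0,0.8],[0,0,0]],[1,[0,0,0],[0,0,0]],[1,[0,0,0],[0,0,0]]]' | grep -E 'tool_pos|contact|opening'; done
```

```text
tool_pos: [0.5411, 0.1214, 0.0579]
contact_force: [-0.1, -0.7, 4.8]
opening: 0.209
tool_pos: [0.5411, 0.1214, 0.0571]
contact_force: [-0.2, -0.8, 4.6]
opening: 0.214
tool_pos: [0.5411, 0.1214, 0.0563]
contact_force: [-0.3, 0.0, 5.4]
opening: 0.214
tool_pos: [0.5411, 0.1214, 0.0555]
contact_force: [-0.3, -0.3, 6.0]
opening: 0.215
```

```bash
for i in 1 2 ; do python3 -m pendant '[[1,[0,0,0.6],[0,0,0]],[1,[0,0,0],[0,0,0]],[1,[0,0,0],[0,0,0]]]' | grep -E 'tool_pos|contact|opening'; done
```

```text
tool_pos: [0.5412, 0.1214, 0.0554]
contact_force: [-1.0, -1.0, 9.5]
opening: 0.212
tool_pos: [0.5414, 0.1214, 0.0554]
contact_force: [-2.4, 0.5, 14.2]
opening: 0.211
```

It has landed: z stays at 0.0554 while the force climbs to 14 N. I'll release and retreat.

```bash
python3 -m pendant '[[1,[0,0,-0.5],[0,0,0]],[0.2,[0,0,0],[0,0,0]],[-0.1,[0,0,0],[0,0,0]],[-0.1,[0,0,0],[0,0,0]],[-0.1,[0,0,0],[0,0,0]],[-0.1,[0,0,0],[0,0,0]],[-0.1,[0,0,0],[0,0,0]],[-0.1,[0,0,0],[0,0,0]]]'
python3 -m pendant '[[-0.1,[0,0,-10],[0,0,0]],[-0.1,[0,0,-30],[0,0,0]],[-0.1,[0,0,-40],[0,0,0]],[-0.1,[-40,0,-20],[0,0,0]],[-0.1,[-40,0,0],[0,0,0]],[-0.1,[0,0,0],[0,0,0]],[-0.1,[0,0,0],[0,0,0]],[-0.1,[0,0,0],[0,0,0]]]'
python3 - <<'E'
from plant import r,cams
from h import *
d=cams.snapshot("wrist")["img"];e=cams.snapshot("scene")["img"]
o=np.hstack([cv2.resize(d[100:340,160:480,::-1],(440,330)),cv2.resize(e[265:385,130:270,::-1],(360,330))])
cv2.imwrite("pics/end.png",o)
E
```

```text
clock: 16.4
tool_pos: [0.5407, 0.1214, 0.0543]
eef_rot: [1.0, -0.005, 0.0, 0.0]
contact_force: [0.4, 0.7, -0.2]
opening: 0.551
finger_force: 0.0
clock: 17.4
tool_pos: [0.4621, 0.1223, 0.1544]
eef_rot: [1.0, -0.005, 0.001, -0.0]
contact_force: [0.8, -0.6, 0.3]
opening: 0.545
finger_force: 0.0
```

View pics/end.png

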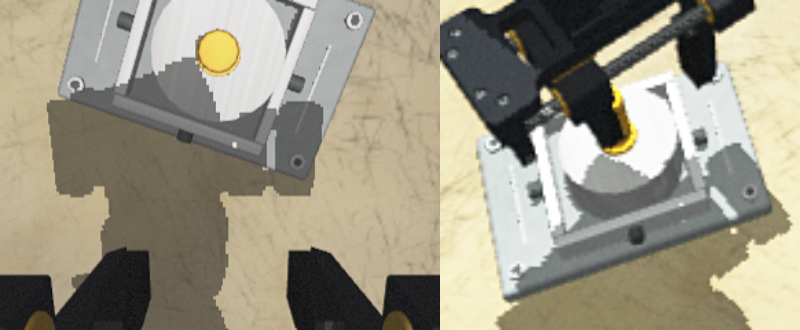

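The pin stands in the disc with its collar down on it (collar at about (620,145) in the right half), and the gripper is clear. The 0.0554 m landing height also matches the seated height I expected (0.0556 m).

```bash
python3 -c "
from plant import r
print(r.finish_job())"
```

```text
the job is handed in; nothing more can be done
None
```

The brass pin is pressed into the socket disc with its collar home and has been let go; I touched nothing else, the last press peaked at about 14 N, and I handed the job in at about 17.5 s.

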